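# Unmould the collars into the finisher and set its dial

## Robot

A 6-joint arm with a two-finger parallel gripper is mounted at the origin on a cart in front of the work surface, level with it; the furniture and walls round the work are solid. World frame = base frame: x ahead of the robot, y to its left, z up, the work surface at z = 0. Lengths are in m, angles in degrees, forces in N, time in s.
With the tool pointing down it reaches from about 0.4 to 0.825 m from the base axis. Payload 7 kg.
Tool frame: the origin (TCP) lies midway between the tips of the shut fingers; the grasp point (between the pads) lies 19 mm behind it; z points along the fingers, y is the line along which they close (so a half turn about z gives the same grasp; the last joint's range is limited). The gripper opens to 88 mm and grips with 3 to 60 N. Pads are 19 mm wide; open, the fingers measure 130 mm over their backs; the gripper's body (78 mm by 193 mm) begins 47 mm behind the grasp point.
Start: joints at [-46.805, 20.546, 0.682, 0, -70.136, -16.507], TCP at [0.303, -0.603, 0.227] pointing down, gripper open.
Joint ranges: [-176.03, 176.03], [-82.01, 121.73], [-58.28, 71.71], [-173.87, 95.51], [-174.79, -0.11], [-173.66, 173.66]. Speed limits (degrees/s): [136.94, 136.94, 172.46, 180, 180, 180].

## Interface

Orientations are given as [roll, pitch, yaw] about the fixed x, y, z axes, in that order (R = Rz(yaw) Ry(pitch) Rx(roll)).
In Python, from plant import telemetry, viewer, workorder gives the robot as it stands. The module is installed in compiled form; this text tells all that it offers.
- The arm moves only by the tool carry_out, never from a script. Its argument "rows" is a list of rows, each a list of 6 numbers: the shift along the tool's x, y, z in m, then the turn, a rotation vector about the tool's x, y, z in rad. In form: [[tx, ty, tz, ax, ay, az], ...]. A call has 1 to 8 rows; each row is the pose to reach, as a shift and turn from the pose commanded when the call began, along the tool's axes at that moment; what a row does not reach only later rows make up. A row lasts 1/8 s, in which the tool goes at most 62.5 mm and 10.7 degrees, less where a joint would pass 70% of its speed; a pose out of reach is approached as far as the arm can. A call with a gripper value outside its range is refused whole. "grip" is the gripper's target within -1 to 1 (fully open at 1, half-way at 0, shut at -1), set as the call begins (left out, the last holds). The fingers move at their own pace and stop on an object; the grip force is fixed at half the most. Time passes only in rows, so rows that repeat a pose let the fingers close. It gives the time, the measured TCP pose, the force, the opening and the grip force at its end, in the units of the state.
- telemetry.get_obs(): the state, without advancing time (a new reading comes with each control period).
- viewer.snapshot(name): name is "side" or "top" or "wrist"; returns the picture (420x560x3 uint8, red, green, blue); there is no depth.
- viewer.camera_info(name): a dict with "intrinsics" (3x3 intrinsics, pixels), "k1" (the pictures are not rectified: a ray, as slopes to the right and down, at radius r is drawn at 1 + k1 r^2 times it, then the intrinsics apply), "extrinsics" (4x4, takes a point from camera to world coordinates); the wrist camera has in their place "tool_from_camera" (4x4, takes a point from camera to tool coordinates, whose origin is the TCP and whose axes are the flange's). Camera axes: x right, y down, z forward; pixel columns grow to the right and rows downward; lengths in m; the calibration is good to about 2 mm. A picture is of the moment at which its call begins: read the wrist's pose just before it. camera_info takes no time and is no camera call.
- workorder.close_job(): hands the job in; it is judged then, once.
The state is a dict: "clock": time; "joint_pos": joint angles; "qvel": joint speeds; "tau": joint torques, N m; "tool_pos": TCP position; "orientation": TCP orientation; "force": force on the tool from outside, world axes, zero at the start; "moment": the same for the moment, N m; "opening": finger opening in m; "gripper_force": force on a finger pad.
Only numpy, scipy, OpenCV 4.12 (cv2) and the standard library are available. Lean on these libraries where they do the work, as an engineer would, in place of code of your own. Each camera call takes 0.05 s, during which the arm holds its last target. There are 200 camera calls.

## Task

First turn the dial of the small vibratory finisher fully back, anticlockwise, to its off stop. Then lift every steel collar out of the open mould and lay it flat inside the finisher's tray, and only when all are in, turn the dial up so that its pointer stands at the brass set tab. Last, press the start button on the finisher's deck fully down, and let go. Leave the nylon cone, the larger die ring and the vee block where they are.

Things in the scene. Friction and masses are not known exactly. Their poses are not given: they have to be found in the camera images.
- finisher: the vibratory finisher, fixed: a grey box 200 mm (its x) by 250 mm (its y), its deck 40 mm above the table. Origin at the table under its centre; its -x side, with the dial in the middle of the deck, faces roughly the robot; the tray lies over its +x half. It stands left or right of the mould
- tray (a point): centre of the inner floor of the finisher's shallow steel tray, 50 mm above the table; axes as the finisher's. The floor is 92 mm (x) by 232 mm (y) inside a lip 6 mm high and 4 mm thick
- dial (a joint): angle of the dial in rad: 0 is off, against its anticlockwise stop; it grows clockwise as seen from above, up to the other stop at 4.71. It turns about a vertical axis with light friction (0.05 N m) and stays where it is left
- dial_grip (a point): on the dial's axis, half-way up its grip bar and 68 mm above the table. The bar (black) is 44 mm long, 14 mm wide and reaches from 49 to 80 mm above the table, over a skirt of 54 mm diameter whose top is 49 mm above the table. Its x axis runs along the bar towards the pointer. The axis stands on the finisher at x = -54 mm, y = 0
- dial_tip (a point): tip of the pointer (the nose with the white line on the dial's skirt), 39 mm from the dial's axis, 46 mm above the table; it turns with the dial
- set_tab (a point): the brass set tab on the clip ring round the dial: a lug 6 mm wide and 16 mm long that points outwards from the dial, its top 47 mm above the table. The point lies at the lug's inner end, 39 mm from the dial's axis, just where the pointer's tip is when the dial is set. It does not move in a run but stands at another angle (dial 1.9 to 4.1 rad) in each
- start_button_top (a point): centre of the top of the start button, a round grey push button 22 mm in diameter in a round black housing 38 mm across, on the deck to the left of the dial as the robot sees it (on the finisher at x = -54 mm, y = 85 mm); its top stands 62 mm above the table. It springs back when released
- start_button (a joint): travel of the start button in m: 0 released, 0.006 fully down (about 5 N)
- mould: the open mould, fixed: a dark steel block 250 mm (its x) by 75 mm (its y) by 30 mm high, origin at the table under its centre, its x roughly ahead of the robot. Four round cavities 45 mm in diameter and 6 mm deep lie along its x at -87, -29, 29 and 87 mm; four dowel ends 4 mm high stand at its corners
- die_ring_mid (a point): centre, half-way up, of a plain die ring of 56 mm diameter, 18 mm high, on the table behind the work; not to be moved
- cone_mid (a point): centre, half-way up, of an upright white nylon cone 38 mm across and 90 mm high, on the table behind the work; not to be moved
- vee_mid (a point): centre, half-way up, of a steel vee block 44 x 48 x 34 mm on the table behind the work; not to be moved
- collar1_mid (a point): centre, half-way up, of a steel shaft collar: a ring 42 mm in outer diameter, 15 mm high, bore about 16 mm, 80 to 160 g, z along its axis. It starts lying in one of the mould's cavities and stands 9 mm out of it; two to four collars are there, the others are absent (None from the start)
- collar2_mid (a point): centre, half-way up, of a steel shaft collar: a ring 42 mm in outer diameter, 15 mm high, bore about 16 mm, 80 to 160 g, z along its axis. It starts lying in one of the mould's cavities and stands 9 mm out of it; two to four collars are there, the others are absent (None from the start)
- collar3_mid (a point): centre, half-way up, of a steel shaft collar: a ring 42 mm in outer diameter, 15 mm high, bore about 16 mm, 80 to 160 g, z along its axis. It starts lying in one of the mould's cavities and stands 9 mm out of it; two to four collars are there, the others are absent (None from the start)
- collar4_mid (a point): centre, half-way up, of a steel shaft collar: a ring 42 mm in outer diameter, 15 mm high, bore about 16 mm, 80 to 160 g, z along its axis. It starts lying in one of the mould's cavities and stands 9 mm out of it; two to four collars are there, the others are absent (None from the start)
- collar1: the collar of point collar1_mid; origin at the centre of its underside
- collar2: the collar of point collar2_mid; origin at the centre of its underside
- collar3: the collar of point collar3_mid; origin at the centre of its underside
- collar4: the collar of point collar4_mid; origin at the centre of its underside

How it is judged:
By the outcome, as a careful person would: the job done as asked, in the order asked, and still so for the second after the job is handed in, with the robot touching nothing.
Of collar1, collar2, collar3, collar4 only 2 to 4 are there at a start; the rules pass over those that are not, and their reading is None.
At some moment in a run one of collar1, collar2, collar3, collar4 may be knocked a few centimetres aside while the robot is not near it.
Once in a run the grip may slacken for a moment while it holds something.
It also fails if it takes over 210 s, if anything falls off the work surface, if the arm or the gripper's body presses on something with over 40 N, if the wrist force passes 120 N, or if a joint passes its speed limit or range.

## Working session

There is one attempt and no reset: what is moved stays moved. The work goes in short steps, Python scripts to look and compute and a tool call to move; the robot and the scene stay as the last step left them, time stands still between calls to the robot, and variables do not carry over. Pictures are saved under pics/ and viewed, at most 14 in all, crops included, and the job is handed in when it is done.

Besides the shell and the picture viewer there is one more tool, called after ">>>" as a command line: name --pt "numbers of a row" for each row, then --argument value for the rest. carry_out: Moves the arm, as the interface text tells. Its arguments: {"type":"object","properties":{"rows":{"type":"array"},"grip":{"type":"number"}},"required":["rows"]}

```bash
mkdir -p pics; python3 - <<'E'
from plant import telemetry, viewer
import cv2,numpy as np
print(telemetry.get_obs())
for n in("side","top","wrist"):
    print(n,viewer.camera_info(n))
for n in("side","top"):
    cv2.imwrite(f"pics/{n}0.png",viewer.snapshot(n)[:,:,::-1])
E
```

```text
{'clock': 0.0, 'joint_pos': array([-4.68037486e+01,  2.05900419e+01,  6.36006721e-01, -2.15696907e-02,
       -7.01353175e+01, -1.65071154e+01]), 'qvel': array([ 0.03458756,  0.0616492 ,  0.0729145 ,  0.02284856, -0.05537186,
       -0.0532427 ]), 'tau': array([-1.86363519e-03, -5.82711160e+01,  2.93043995e+01,  6.99663609e+00,
        7.02067206e-03, -1.62235733e-04]), 'tool_pos': array([ 0.30295531, -0.60266614,  0.22565081]), 'orientation': array([ 1.79908568e+02, -5.94936666e-03, -1.53318204e+02]), 'force': array([-0.20383756,  0.73453348,  0.08830014]), 'moment': array([0.02090854, 0.09867454, 0.04860407]), 'gripper_force': 0.0, 'opening': 0.08738463361054871}
side {'intrinsics': array([[390.58872482,   0.        , 274.21893085],
       [  0.        , 390.58872482, 210.02149007],
       [  0.        ,   0.        ,   1.        ]]), 'k1': -0.007708345748184766, 'extrinsics': array([[-0.79487565, -0.27506442,  0.54084402,  0.16913172],
       [-0.60648805,  0.38745022, -0.6943015 ,  0.67151693],
       [-0.01857249, -0.8798988 , -0.47479803,  0.4725937 ],
       [ 0.        ,  0. 
[... 363 characters left out ...]
.06521567],
       [ 0.01451111, -0.16915159, -0.98548321,  0.9592451 ],
       [ 0.        ,  0.        ,  0.        ,  1.        ]])}
wrist {'intrinsics': array([[354.8978318 ,   0.        , 280.6331347 ],
       [  0.        , 354.8978318 , 205.61164581],
       [  0.        ,   0.        ,   1.        ]]), 'k1': -0.0927790490755693, 'tool_from_camera': array([[ 1.63554770e-04, -9.56045801e-01, -2.93217324e-01,
         7.94145027e-02],
       [ 9.99999965e-01,  9.49281598e-05,  2.48276925e-04,
        -2.60229812e-04],
       [-2.09529531e-04, -2.93217355e-01,  9.56045783e-01,
        -1.57531112e-01],
       [ 0.00000000e+00,  0.00000000e+00,  0.00000000e+00,
         1.00000000e+00]])}
```

View pics/top0.png

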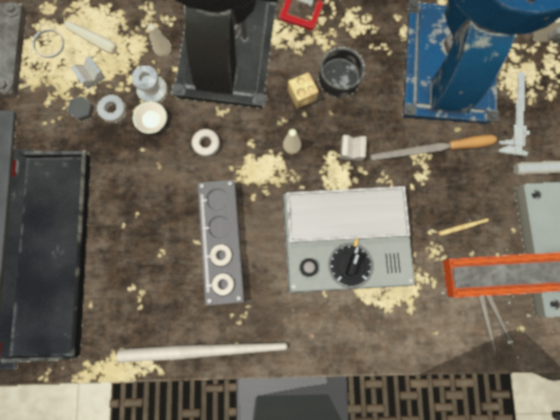

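View pics/side0.png

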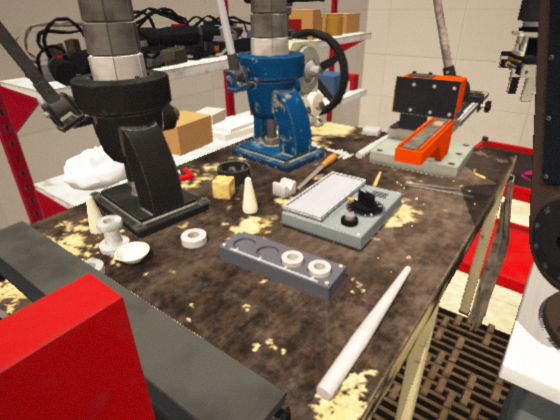

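The top view shows the mould at about (222,242), with two collars at (221,255) and (223,285). The finisher is at (350,240), its dial at (350,265), the brass tab near (356,243), and the button at (310,267). The side view agrees: collars at (292,258) and (319,268).

```bash
cat > h.py <<'E'
import numpy as np, cv2
from scipy.spatial.transform import Rotation as R
from plant import telemetry, viewer
def T(pos,rpy):
    M=np.eye(4); M[:3,:3]=R.from_euler('xyz',rpy,degrees=True).as_matrix(); M[:3,3]=pos; return M
def tool():
    o=telemetry.get_obs(); return T(o['tool_pos'],o['orientation'])
def snap(n,file=None):
    M=tool(); im=viewer.snapshot(n)[:,:,::-1].copy(); ci=viewer.camera_info(n)
    E=M@ci['tool_from_camera'] if n=='wrist' else ci['extrinsics']
    if file: cv2.imwrite(file,im); np.savez(file+'.npz',E=E)
    return im,E
def ray(n,E,uv):
    ci=viewer.camera_info(n)
    p=cv2.undistortPoints(np.array([[uv]],float),ci['intrinsics'],np.array([ci['k1'],0,0,0]))[0,0]
    return E[:3,3],E[:3,:3]@np.array([p[0],p[1],1])
def onplane(n,E,uv,z):
    o,d=ray(n,E,uv); return o+d*(z-o[2])/d[2]
def tri(r1,r2):
    (o1,d1),(o2,d2)=r1,r2
    s=np.linalg.lstsq(np.c_[d1,-d2],o2-o1,rcond=None)[0]
    a,b=o1+s[0]*d1,o2+s[1]*d2; return (a+b)/2,np.linalg.norm(a-b)
def goto(xyz,rpy,M=None):
    "shift+rotvec in current tool axes to reach world pose"
    M=tool() if M is None else M
    D=np.linalg.inv(M)@T(xyz,rpy)
    return np.round(np.r_[D[:3,3],R.from_matrix(D[:3,:3]).as_rotvec()],4)
E
python3 - <<'E'
from h import *
E=viewer.camera_info('top')['extrinsics'];S=viewer.camera_info('side')['extrinsics']
f=lambda u,z:onplane('top',E,u,z).round(4)
print('collars',f((221,255),.039),f((223,285),.039))
print('dial',f((350,265),.06),'btn',f((310,267),.06),'tray',f((287,194),.056),f((405,188),.056),f((409,236),.056),f((288,242),.056))
print('box',f((290,290),.04),f((412,286),.04)); print('mould',f((201,183),.03),f((234,181),.03),f((208,304),.03),f((243,301),.03))
for a,b in [((221,255),(292,258)),((223,285),(319,268)),((310,267),(349,220))]:
    print(tri(ray('top',E,a),ray('side',S,b)))
E
```

```text
collars [0.5202 0.1634 0.039 ] [0.4609 0.1594 0.039 ]
dial [ 0.4945 -0.0915  0.06  ] btn [ 0.4921 -0.0128  0.06  ] tray [0.6392 0.0285 0.056 ] [ 0.6473 -0.2112  0.056 ] [ 0.5497 -0.2125  0.056 ] [0.5422 0.0289 0.056 ]
box [0.4483 0.0266 0.04  ] [ 0.4516 -0.2162  0.04  ]
mould [0.6707 0.206  0.03  ] [0.6738 0.1374 0.03  ] [0.4244 0.19   0.03  ] [0.4286 0.1205 0.03  ]
(array([0.52155458, 0.16458902, 0.03418556]), np.float64(0.002570892520229521))
(array([0.46253867, 0.16079321, 0.03397065]), np.float64(0.0038434502553739702))
(array([ 0.4939388 , -0.01351467,  0.0444645 ]), np.float64(0.0030994303478884366))
```

```bash
python3 - <<'E'
from h import *
for p,y in [((.303,-.603,.33),-153),((.36,-.35,.33),-165),((.42,-.15,.30),-180),((.494,-.0915,.18),-180)]: print(goto(p,(180,0,y)))
S=viewer.camera_info('side')['extrinsics']
o,d=ray('side',S,(430,75))
for Y in(-.3,-.4,-.5,-.6,-.7):print((o+d*(Y-o[1])/d[1]).round(3))
E
```

```text
[ 1.000e-04 -1.000e-04 -1.043e-01  1.500e-03 -1.000e-04 -5.600e-03]
[-0.1644  0.2004 -0.104   0.0014 -0.0003  0.2039]
[-0.3079  0.3521 -0.0738  0.0014 -0.0005  0.4657]
[-0.4003  0.371   0.0462  0.0014 -0.0005  0.4657]
[ 0.458 -0.3    0.312]
[ 0.488 -0.4    0.295]
[ 0.517 -0.5    0.279]
[ 0.547 -0.6    0.262]
[ 0.577 -0.7    0.245]
```

>>> carry_out --pt "0 0 -0.06 0 0 0" --pt "0 0 -0.105 0 0 0" --pt "-0.04 0.05 -0.105 0 0 0.05" --pt "-0.08 0.1 -0.105 0 0 0.1" --pt "-0.12 0.15 -0.105 0 0 0.15" --pt "-0.164 0.2 -0.105 0 0 0.2" --pt "-0.2 0.24 -0.1 0 0 0.27" --pt "-0.236 0.276 -0.095 0 0 0.33"

```text
clock: 1.1
tool_pos: [0.3899, -0.2484, 0.3215]
orientation: [180.0, 0.0, -172.3]
force: [0.5, -0.1, -0.0]
opening: 0.0872
gripper_force: 0.0
```

```bash
python3 - <<'E'
from h import *
o=telemetry.get_obs();print(o['clock'],o['tool_pos'],o['orientation'],o['joint_pos'])
for p,y in [((.42,-.15,.30),-180),((.494,-.0915,.18),-180)]: print(goto(p,(180,0,y)))
E
```

```text
1.1 [ 0.38992333 -0.24835907  0.32152332] [ 1.79992338e+02  3.97891122e-02 -1.72315021e+02] [-7.99930142e+00 -3.07203751e+00 -1.55174996e+01 -1.85725687e-02
 -7.75183024e+01 -7.43117082e+01]
[-0.0429  0.0935  0.0216  0.0002  0.0007  0.1341]
[-0.124   0.1415  0.1416  0.0002  0.0007  0.1341]
```

>>> carry_out --pt "-0.043 0.05 0.02 0 0 0.07" --pt "-0.07 0.09 0.04 0 0 0.134" --pt "-0.095 0.12 0.08 0 0 0.134" --pt "-0.124 0.141 0.12 0 0 0.134" --pt "-0.124 0.141 0.141 0 0 0.134" --pt "-0.124 0.141 0.141 0 0 0.134"

```text
clock: 1.85
tool_pos: [0.4926, -0.0938, 0.1787]
orientation: [-180.0, -0.2, -179.9]
force: [-0.2, 0.5, 0.5]
opening: 0.0875
gripper_force: 0.0
```

```bash
python3 - <<'E'
from h import *
snap('wrist','pics/w1.png')
E
```

```text
(no output)
```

View pics/w1.png

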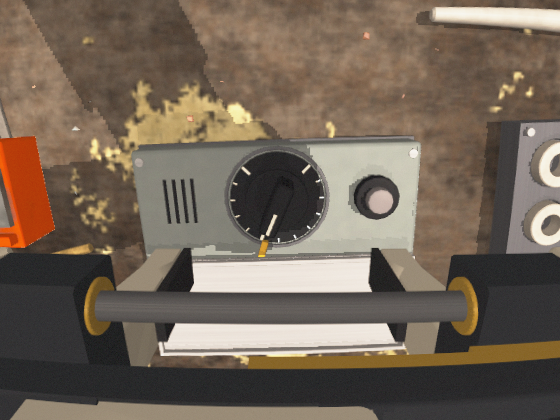

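Robot-side is up in this picture. It shows the dial centre at about (279,196), the pointer's white line from (276,216) to (268,238), the brass tab at (264,248), and the end ticks at (247,170) and (311,170). The zero end should be the upper-right tick, and the button is at (380,202). I'll enlarge the dial.

```bash
python3 - <<'E'
from h import *
im=cv2.imread('pics/w1.png');E=np.load('pics/w1.png.npz')['E']
cv2.imwrite('pics/w1c.png',cv2.resize(im[140:260,215:415],None,fx=4,fy=4,interpolation=cv2.INTER_CUBIC))
hsv=cv2.cvtColor(im,cv2.COLOR_BGR2HSV)
m=cv2.inRange(hsv,(10,120,90),(30,255,255)); m[:236]=0;m[262:]=0;m[:,:250]=0;m[:,290:]=0
ys,xs=np.nonzero(m);print(len(xs),xs.mean(),ys.mean(),xs.min(),xs.max(),ys.min(),ys.max())
print('tab',onplane('wrist',E,(xs.mean(),ys.mean()),.047))
for uv in[(135,147),(420,137)]:print('box corner',onplane('wrist',E,uv,.04))
E
```

```text
117 262.9145299145299 248.1196581196581 258 268 240 256
tab [ 0.54073745 -0.10954335  0.047     ]
box corner [ 0.45194719 -0.21738663  0.04      ]
box corner [0.44302283 0.02291122 0.04      ]
```

View pics/w1c.png

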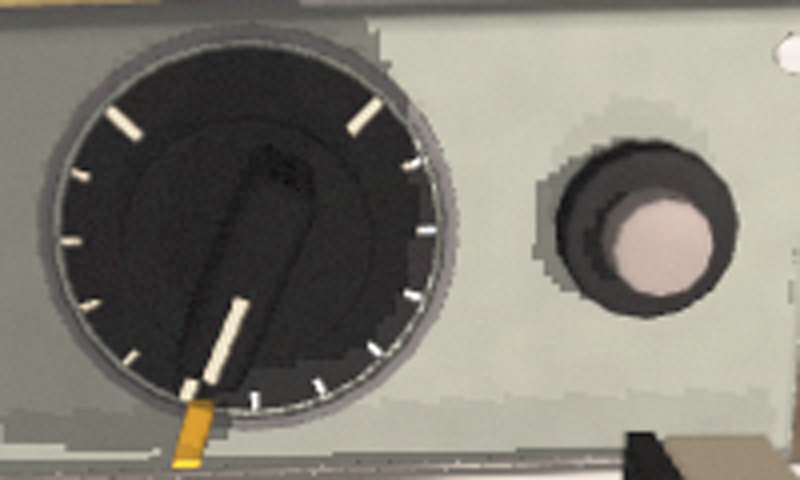

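```bash
cat >> h.py <<'E'
def px(crop,x0,y0,s=4): return (crop[0]/s+x0, crop[1]/s+y0)
def ld(f): return cv2.imread(f),np.load(f+'.npz')['E']
E
python3 - <<'E'
from h import *
im,E=ld('pics/w1.png')
f=lambda c,z:onplane('wrist',E,px(c,215,140),z)
c=f((248,226),.044);print('ring',c,'skirt',f((246,240),.049),'button',f((662,248),.062),'house',f((648,228),.05))
a,b=f((240,298),.08),f((210,385),.08);v=b-a;print('line',a,b,np.degrees(np.arctan2(v[1],v[0])))
t=f((190,465),.047);t2=f((203,403),.047);print(t,t2)
for q in((125,122),(365,115)):
  w=f(q,.045)-c;print(np.degrees(np.arctan2(w[1],w[0])),np.linalg.norm(w))
o=telemetry.get_obs();print(o['joint_pos'])
print(goto((c[0],c[1],.11),(180,0,-200)))
E
```

```text
ring [ 0.49414697 -0.09706964  0.044     ] skirt [ 0.49583497 -0.09744275  0.049     ] button [ 0.49357799 -0.01289135  0.062     ] house [ 0.49267532 -0.01270173  0.05      ]
line [ 0.49848776 -0.0982424   0.08      ] [ 0.51627449 -0.10410364  0.08      ] -18.23852689128776
[ 0.54862852 -0.11001675  0.047     ] [ 0.53368555 -0.10695738  0.047     ]
-131.5288698314834 0.03428636642350407
134.90990977854878 0.03445838248620357
[ 1.16593485e+01  6.41821981e+00 -2.45202369e+01  1.05920333e-02
 -5.91634590e+01 -1.01547233e+02]
[-0.0008 -0.003   0.0703 -0.0008 -0.0016  0.3511]
```

>>> carry_out --pt "-0.001 -0.003 0.03 0 0 0.17" --pt "-0.002 -0.003 0.06 0 0 0.32" --pt "-0.002 -0.003 0.06 0 0 0.32" --pt "-0.002 -0.003 0.06 0 0 0.32" --grip 0.0

```text
clock: 2.4
tool_pos: [0.4968, -0.0973, 0.1224]
orientation: [180.0, 0.1, 162.0]
force: [0.4, -0.5, -0.2]
opening: 0.053
gripper_force: 0.0
```

```bash
python3 - <<'E'
from h import *
im,E=snap('wrist','pics/w2.png');print(telemetry.get_obs()['tool_pos'],telemetry.get_obs()['orientation'],telemetry.get_obs()['opening'])
E
```

```text
[ 0.49695274 -0.09711675  0.12248763] [1.79944093e+02 1.53401146e-01 1.61923017e+02] 0.04912259839209307
```

View pics/w2.png

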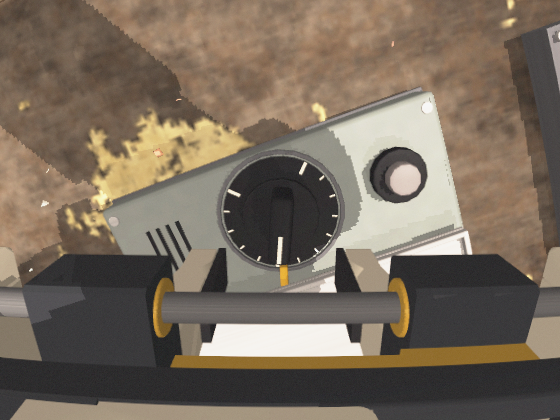

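The bar now stands vertical at x≈281, between the fingers. The ring centre is at about (281,211), the button top at (404,180), and the tab at (284,276).

```bash
python3 - <<'E'
from h import *
_,E1=ld('pics/w1.png');_,E2=ld('pics/w2.png')
for n,a,b in[('ring',px((248,226),215,140),(281,211)),('button',px((662,248),215,140),(404,180)),('line in',px((240,298),215,140),(280,239)),('tab in',px((203,403),215,140),(284,267))]:
  print(n,tri(ray('wrist',E1,a),ray('wrist',E2,b)),onplane('wrist',E2,b,{'r':.044,'b':.062,'l':.08,'t':.047}[n[0]]))
print(goto((.4952,-.0972,.054),(180,0,-198.2)))
E
```

```text
ring (array([ 0.49670789, -0.09708512,  0.03532938]), np.float64(0.0003847664204153581)) [ 0.49420538 -0.09616544  0.044     ]
button (array([ 0.49291534, -0.01369724,  0.06354007]), np.float64(0.0007633925996867358)) [ 0.49320335 -0.01362433  0.062     ]
line in (array([ 0.49627125, -0.09789976,  0.08800212]), np.float64(0.0009067762955185439)) [ 0.49985373 -0.09873007  0.08      ]
tab in (array([ 0.53208093, -0.10655215,  0.0516641 ]), np.float64(0.0007236152518187311)) [ 0.5346887  -0.10704673  0.047     ]
[ 0.0018 -0.0007  0.0685  0.001   0.0027  0.0021]
```

>>> carry_out --pt "0.002 -0.001 0.04 0 0 0" --pt "0.002 -0.001 0.068 0 0 0" --pt "0.002 -0.001 0.068 0 0 0"

```text
clock: 2.82
tool_pos: [0.493, -0.0975, 0.0523]
orientation: [-179.9, -0.1, 161.8]
force: [1.1, -0.3, 0.3]
opening: 0.0437
gripper_force: 0.0
```

>>> carry_out --pt "0 0 0 0 0 0" --pt "0 0 0 0 0 0" --pt "0 0 0 0 0 0" --pt "0 0 0 0 0 0" --pt "0 0 0 0 0 0" --grip -1

```text
clock: 3.45
tool_pos: [0.4942, -0.0966, 0.0534]
orientation: [179.9, 0.1, 161.8]
force: [-1.3, 6.2, 5.0]
opening: 0.0138
gripper_force: 29.9
```

>>> carry_out --pt "0 0 0 0 0 -0.16" --pt "0 0 0 0 0 -0.32" --pt "0 0 0 0 0 -0.48" --pt "0 0 0 0 0 -0.64" --pt "0 0 0 0 0 -0.8" --pt "0 0 0 0 0 -0.96" --pt "0 0 0 0 0 -1.12" --pt "0 0 0 0 0 -1.28"

```text
clock: 4.45
tool_pos: [0.4951, -0.0991, 0.0534]
orientation: [-179.8, -0.0, -124.5]
force: [6.1, -16.7, -3.7]
opening: 0.0137
gripper_force: 29.9
```

>>> carry_out --pt "0 0 0 0 0 -0.16" --pt "0 0 0 0 0 -0.32" --pt "0 0 0 0 0 -0.48" --pt "0 0 0 0 0 -0.64" --pt "0 0 0 0 0 -0.8" --pt "0 0 0 0 0 -0.96" --pt "0 0 0 0 0 -1.12" --pt "0 0 0 0 0 -1.28"

```text
clock: 5.45
tool_pos: [0.4979, -0.099, 0.0535]
orientation: [-179.8, -0.3, -51.2]
force: [15.2, -17.7, -14.2]
opening: 0.0138
gripper_force: 29.9
```

```bash
python3 -c "
from h import *;o=telemetry.get_obs();print(o['joint_pos'],o['orientation'],o['moment'],o['force'],o['opening'])"
```

```text
[ 11.11045828  15.41103472 -33.21563999   0.29003641 -41.0022478
  27.49509936] [-179.75966152   -0.34119779  -51.17688819] [-6.43930122 -5.33504773 -0.07411121] [ 15.23763051 -17.72593255 -14.20542127] 0.013775533999165852
```

>>> carry_out --pt "0.0015 0 0 0 0 -0.05" --pt "0.0015 0 0 0 0 -0.1" --pt "0.0015 0 0 0 0 -0.14" --pt "0.0015 0 0 0 0 -0.14"

```text
clock: 5.95
tool_pos: [0.4982, -0.0989, 0.0535]
orientation: [-179.8, -0.3, -43.4]
force: [11.1, -7.8, -8.6]
opening: 0.0139
gripper_force: 29.9
```

```bash
python3 -c "
from h import *;o=telemetry.get_obs();print(o['joint_pos'],o['orientation'],o['moment'],o['force'],o['opening'])"
```

```text
[ 11.03742364  15.46948941 -33.07393852   0.15635436 -41.11281238
  35.41386081] [-179.77990975   -0.28350273  -43.43176851] [-3.01775596 -3.71502893  0.0490856 ] [11.07984246 -7.81171457 -8.57504958] 0.013876440189620096
```

Now at 136.6°. I'll push on past it to find the stop.

>>> carry_out --pt "0 0 0 0 0 -0.03" --pt "0 0 0 0 0 -0.06" --pt "0 0 0 0 0 -0.08" --pt "0 0 0 0 0 -0.08"

```text
clock: 6.45
tool_pos: [0.4981, -0.0988, 0.0535]
orientation: [-179.8, -0.3, -39.0]
force: [10.7, -6.5, -7.4]
opening: 0.0143
gripper_force: 31.1
```

```bash
python3 -c "
from h import *;o=telemetry.get_obs();print(o['joint_pos'],o['orientation'],o['moment'],o['force'],o['opening'])"
```

```text
[ 11.0339614   15.45744569 -33.06620461   0.11517921 -41.11966991
  39.92367936] [-179.77546171   -0.28737034  -38.95638926] [-2.61013925 -3.5446713  -0.73574549] [10.697356   -6.52542446 -7.37561898] 0.014283610384987053
```

The moment has risen, so it's at the stop. Release, rise, and look.

>>> carry_out --pt "0 0 0 0 0 0.02" --pt "0 0 0 0 0 0.02" --pt "0 0 0 0 0 0.02" --grip 0

```text
clock: 6.82
tool_pos: [0.4942, -0.0985, 0.0526]
orientation: [180.0, 0.0, -40.1]
force: [0.6, -0.6, -0.1]
opening: 0.0388
gripper_force: 0.0
```

>>> carry_out --pt "0 0 -0.04 0 0 0.1" --pt "0 0 -0.09 0 0 0.25" --pt "0 0 -0.12 0 0 0.4" --pt "0 0 -0.14 0 0 0.57" --pt "0 0 -0.14 0 0 0.74" --pt "0 0 -0.14 0 0 0.89" --pt "0 0 -0.14 0 0 0.89" --grip 1

```text
clock: 7.7
tool_pos: [0.4943, -0.0984, 0.1926]
orientation: [180.0, 0.0, -91.0]
force: [-0.3, -0.1, 0.9]
opening: 0.0872
gripper_force: 0.0
```

```bash
python3 - <<'E'
from h import *
im,E=snap('wrist','pics/w3.png');o=telemetry.get_obs();print(o['tool_pos'],o['orientation'],o['force'])
cv2.imwrite('pics/w3c.png',cv2.resize(im,(800,600)))
E
```

```text
[ 0.49430599 -0.09844575  0.19253277] [ 1.79988555e+02  5.88549176e-04 -9.08831491e+01] [ 0.34940354  0.13923582 -0.01193793]
```

View pics/w3c.png

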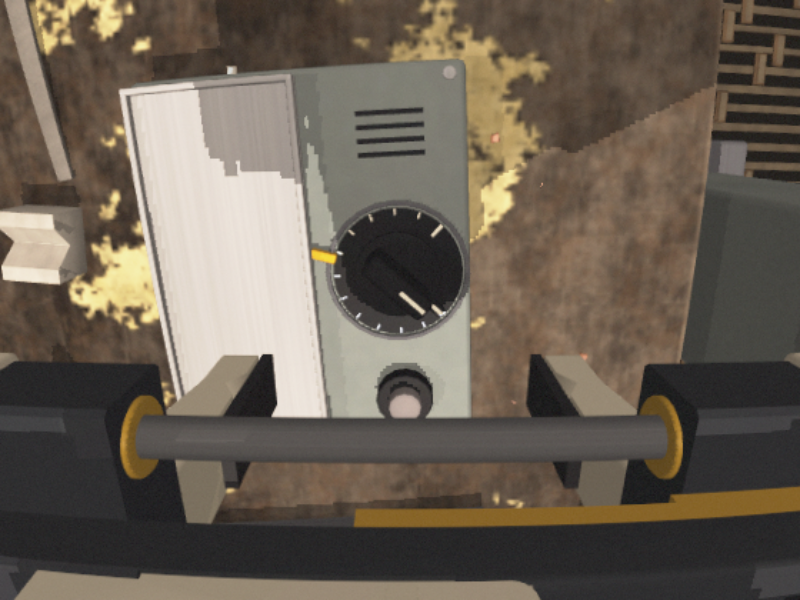

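The pointer now stands at the lower-right end tick (≈(435,308) in this view), which is off. The tab is at (323,256). Next, the collars.

```bash
python3 - <<'E'
from h import *
print(goto((.53,.16,.165),(180,0,-176.3)))
E
```

```text
[-2.5900e-01 -3.1700e-02  2.7500e-02  2.0000e-04 -1.0000e-04  1.4908e+00]
```

>>> carry_out --pt "-0.03 -0.004 0 0 0 0.18" --pt "-0.065 -0.008 0 0 0 0.36" --pt "-0.1 -0.012 0 0 0 0.54" --pt "-0.135 -0.016 0 0 0 0.72" --pt "-0.17 -0.02 0.005 0 0 0.9" --pt "-0.205 -0.025 0.01 0 0 1.08" --pt "-0.24 -0.03 0.02 0 0 1.26" --pt "-0.259 -0.032 0.0275 0 0 1.44"

```text
clock: 8.75
tool_pos: [0.5314, 0.1614, 0.1644]
orientation: [-180.0, -0.0, -173.6]
force: [-0.3, -0.1, 0.3]
opening: 0.0875
gripper_force: 0.0
```

>>> carry_out --pt "0 0 0 0 0 0.05" --pt "0 0 0 0 0 0.05" --pt "0 0 0 0 0 0.05"

```text
clock: 9.12
tool_pos: [0.5314, 0.1597, 0.1651]
orientation: [-180.0, -0.0, -176.3]
force: [0.2, 0.2, 0.5]
opening: 0.0877
gripper_force: 0.0
```

```bash
python3 - <<'E'
from h import *
im,E=snap('wrist','pics/w4.png');o=telemetry.get_obs();print(o['tool_pos'],o['orientation'])
E
```

```text
[0.53147722 0.15959724 0.16518424] [ 1.79995554e+02  9.56630196e-03 -1.76359582e+02]
```

View pics/w4.png

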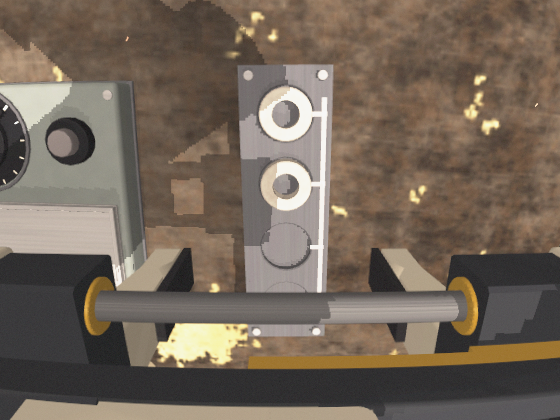

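Two collars, at (286,113) and (286,184). The other two cavities, at (286,246) and (286,295), are empty.

```bash
python3 - <<'E'
from h import *
im,E=ld('pics/w4.png'); S=viewer.camera_info('top')['extrinsics']
for a,b in [((286,113),(223,285)),((286,184),(221,255))]:
  print(onplane('wrist',E,a,.039),tri(ray('wrist',E,a),ray('top',S,b)))
print(onplane('wrist',E,(286,246),.03))
v=onplane('wrist',E,(322,75),.034)-onplane('wrist',E,(316,331),.034);print(np.degrees(np.arctan2(v[1],v[0])),np.linalg.norm(v))
c=onplane('wrist',E,(286,113),.039)
print(goto((c[0],c[1],.08),(180,0,-176.3)),goto((c[0],c[1],.0325),(180,0,-176.3)))
E
```

```text
[0.46349251 0.15934936 0.039     ] (array([0.46195905, 0.15857896, 0.05197783]), np.float64(0.002307219624781646))
[0.5202207  0.16323645 0.039     ] (array([0.52009767, 0.1632791 , 0.03963026]), np.float64(0.00013586653821553134))
[0.57917615 0.16744145 0.03      ]
-175.76728654850075 0.2327079729092199
[ 0.0679  0.0041  0.0852  0.0001  0.0002 -0.001 ] [ 6.790e-02  4.100e-03  1.327e-01  1.000e-04  2.000e-04 -1.000e-03]
```

>>> carry_out --pt "0.04 0.002 0.03 0 0 0" --pt "0.068 0.004 0.075 0 0 0" --pt "0.068 0.004 0.11 0 0 0" --pt "0.068 0.004 0.132 0 0 0" --pt "0.068 0.004 0.132 0 0 0" --pt "0.068 0.004 0.132 0 0 0"

```text
clock: 9.93
tool_pos: [0.464, 0.1599, 0.0339]
orientation: [180.0, 0.1, -176.4]
force: [-0.6, 0.5, -0.3]
opening: 0.0877
gripper_force: 0.0
```

>>> carry_out --pt "0 0 0 0 0 0" --pt "0 0 0 0 0 0" --pt "0 0 0 0 0 0" --pt "0 0 0 0 0 0" --pt "0 0 0 0 0 0" --grip -1

```text
clock: 10.55
tool_pos: [0.4633, 0.1596, 0.0331]
orientation: [-180.0, -0.0, -176.5]
force: [0.7, -0.0, -0.6]
opening: 0.0432
gripper_force: 0.1
```

>>> carry_out --pt "0 0 0 0 0 0" --pt "0 0 0 0 0 0" --pt "0 0 -0.02 0 0 0" --pt "0 0 -0.04 0 0 0" --pt "0 0 -0.07 0 0 0" --pt "0 0 -0.1 0 0 0" --pt "0 0 -0.1 0 0 0"

```text
clock: 11.42
tool_pos: [0.4645, 0.1605, 0.1351]
orientation: [179.9, 0.2, -176.4]
force: [1.1, 0.0, -1.6]
opening: 0.0402
gripper_force: 30.0
```

```bash
python3 - <<'E'
from h import *
c=np.array([.495,-.0972]);a=np.radians(1.6);ex=np.array([np.cos(a),np.sin(a)]);ey=np.array([-ex[1],ex[0]])
im,E=ld('pics/w1.png')
print('tray lip edges', [onplane('wrist',E,u,.056).round(4) for u in ((160,352),(405,352),(190,262))])
t=c+ex*.104;print('tray centre',t)
for s in(50,-50):
  p=t+ey*s/1000;print(p,goto((p[0],p[1],.13),(180,0,-178.4)))
o=telemetry.get_obs();print(o['tool_pos'],o['opening'],o['force'])
E
```

```text
tray lip edges [array([ 0.648 , -0.2111,  0.056 ]), array([0.6475, 0.0277, 0.056 ]), array([ 0.5504, -0.1732,  0.056 ])]
tray centre [ 0.59895945 -0.09429615]
[ 0.59756337 -0.04431564] [-0.1201 -0.2127  0.005   0.0025  0.0036  0.0342]
[ 0.60035553 -0.14427666] [-0.1167 -0.3127  0.0048  0.0025  0.0036  0.0342]
[0.46445402 0.16054098 0.13513481] 0.04020163206918749 [ 1.07538743  0.00824355 -1.56164605]
```

>>> carry_out --pt "-0.015 -0.04 0 0 0 0" --pt "-0.032 -0.085 0 0 0 0.01" --pt "-0.05 -0.13 0 0 0 0.02" --pt "-0.067 -0.178 0 0 0 0.034" --pt "-0.084 -0.224 0 0 0 0.034" --pt "-0.1 -0.27 0.005 0 0 0.034" --pt "-0.116 -0.31 0.02 0 0 0.034" --pt "-0.117 -0.3125 0.05 0 0 0.034"

```text
clock: 12.42
tool_pos: [0.6004, -0.1476, 0.0818]
orientation: [-180.0, 0.0, -178.6]
force: [-0.6, 0.8, -1.8]
opening: 0.0417
gripper_force: 3.0
```

```bash
python3 - <<'E'
from h import *
o=telemetry.get_obs();print(o['tool_pos'],o['opening'],o['force'],goto((.6,-.144,.0605),(180,0,-178.4)))
E
```

```text
[ 0.6004101  -0.14761326  0.08177684] 0.041686176988907586 [-0.55733769  0.84612755 -1.75614545] [ 0.0003  0.0036  0.0213 -0.0002  0.0008 -0.0031]
```

>>> carry_out --pt "0 0.003 0 0 0 0" --pt "0 0.003 0 0 0 0" --pt "0 0.003 0 0 0 0" --grip -1

```text
clock: 12.8
tool_pos: [0.6, -0.1413, 0.0844]
orientation: [-180.0, 0.1, -178.3]
force: [0.1, -0.2, -0.6]
opening: 0.0401
gripper_force: 30.0
```

```bash
python3 - <<'E'
from h import *
o=telemetry.get_obs();print(o['force'],goto((.6,-.144,.0605),(180,0,-178.4)))
im,E=snap('wrist','pics/w5.png');
E
```

```text
[ 0.12443837 -0.20801581 -0.64295833] [ 0.0001 -0.0027  0.0239 -0.0001  0.0019  0.0012]
```

View pics/w5.png

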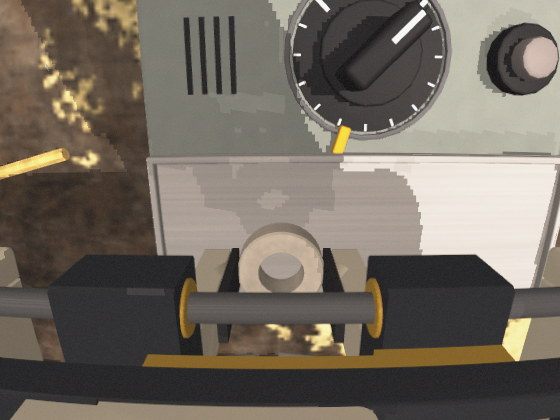

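The collar is still held after the slackening, with its top ring at about (281,262). I'll check its offset in the grip.

```bash
python3 - <<'E'
from h import *
im,E=ld('pics/w5.png')
M=tool()
for uv in((281,263),(281,268)):
  for z in (.086,.091): print(uv,z,(np.linalg.inv(M)@np.r_[onplane('wrist',E,uv,z),1])[:3].round(4))
for n,u in[('left',(239,265)),('right',(323,265)),('top',(281,223))]: print(n,(np.linalg.inv(M)@np.r_[onplane('wrist',E,u,.09),1])[:3].round(4))
E
```

```text
(281, 263) 0.086 [ 0.0024  0.     -0.0016]
(281, 263) 0.091 [ 0.0049  0.     -0.0066]
(281, 268) 0.086 [-0.0003  0.     -0.0016]
(281, 268) 0.091 [ 0.0023  0.     -0.0066]
left [ 0.0033 -0.0199 -0.0056]
right [ 0.0033  0.0199 -0.0056]
top [ 0.0245  0.     -0.0057]
```

>>> carry_out --pt "0 -0.003 0.012 0 0 0" --pt "0 -0.003 0.02 0 0 0" --pt "0 -0.003 0.023 0 0 0" --pt "0 -0.003 0.025 0 0 0" --pt "0 -0.003 0.025 0 0 0"

```text
clock: 13.48
tool_pos: [0.5989, -0.1451, 0.0591]
orientation: [-180.0, -0.0, -178.4]
force: [-5.5, 1.4, 9.6]
opening: 0.0403
gripper_force: 30.0
```

>>> carry_out --pt "0 0 -0.0005 0 0 0" --pt "0 0 -0.0005 0 0 0" --pt "0 0 -0.0005 0 0 0" --pt "0 0 -0.0005 0 0 0" --pt "0 0 -0.03 0 0 0" --pt "0 0 -0.07 0 0 0" --pt "0 0 -0.1 0 0 0" --pt "0 0 -0.1 0 0 0" --grip 0.4

```text
clock: 14.48
tool_pos: [0.6011, -0.1451, 0.1609]
orientation: [-180.0, 0.3, -178.4]
force: [-0.2, 0.4, -0.6]
opening: 0.0615
gripper_force: 0.0
```

```bash
python3 - <<'E'
from h import *
o=telemetry.get_obs();print(o['tool_pos'])
im,E=snap('wrist','pics/w6.png');
t,_=snap('top','pics/t6.png'); 
cv2.imwrite('pics/c6.png',np.hstack([im,cv2.resize(t[150:320,180:430],None,fx=1,fy=1)][:1]+[cv2.copyMakeBorder(t[150:320,190:430],0,250,0,0,0)]))
print(goto((.53,.16,.165),(180,0,-176.3)))
E
```

```text
[ 0.60106508 -0.14512895  0.1609262 ]
[ 6.080e-02  3.067e-01 -7.000e-03  3.000e-04  2.000e-04 -3.690e-02]
```

View pics/c6.png

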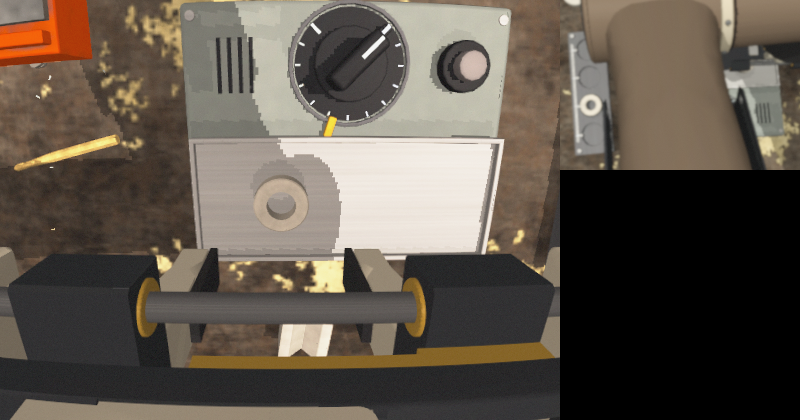

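The first collar lies flat in the tray at (281,203) and the dial is still at off. In the top view the second collar is still in its cavity, at about (220,254).

>>> carry_out --pt "0.01 0.045 0 0 0 -0.01" --pt "0.018 0.09 0 0 0 -0.02" --pt "0.027 0.135 0 0 0 -0.037" --pt "0.036 0.18 0 0 0 -0.037" --pt "0.045 0.225 0 0 0 -0.037" --pt "0.054 0.27 0 0 0 -0.037" --pt "0.06 0.3 0 0 0 -0.037" --pt "0.061 0.307 0 0 0 -0.037" --grip 1

```text
clock: 15.58
tool_pos: [0.5289, 0.1615, 0.1568]
orientation: [-180.0, -0.1, -176.2]
force: [0.1, -0.0, 0.8]
opening: 0.0879
gripper_force: 0.0
```

>>> carry_out --pt "0 0 0 0 0 0" --pt "0 0 0 0 0 0"

```text
clock: 15.82
tool_pos: [0.5298, 0.1592, 0.1576]
orientation: [-180.0, -0.0, -176.3]
force: [0.8, -0.0, 0.2]
opening: 0.0878
gripper_force: 0.0
```

```bash
python3 - <<'E'
from h import *
im,E=snap('wrist','pics/w7.png')
m=cv2.inRange(cv2.cvtColor(im,cv2.COLOR_BGR2HSV),(0,0,195),(40,70,255));m[225:]=0;m[:,:235]=0;m[:,316:]=0
m=cv2.morphologyEx(m,cv2.MORPH_CLOSE,np.ones((5,5)))
for c in cv2.findContours(m,0,2)[0]:
  if cv2.contourArea(c)>300:
    (u,v),r=cv2.minEnclosingCircle(c);p=onplane('wrist',E,(u,v),.039);print(u,v,r,p,goto((p[0],p[1],.0325),(180,0,-176)))
d=im[140:230,235:335];print(telemetry.get_obs()['tool_pos']);print(goto((.5205,.1632,.0325),(180,0,-176)))
E
```

```text
288.0 189.5 27.372529983520508 [0.52119753 0.16438985 0.039     ] [ 0.0083  0.0058  0.1252 -0.0003 -0.0005 -0.0062]
[0.52994367 0.1591945  0.15774432]
[ 0.0091  0.0046  0.1252 -0.0003 -0.0005 -0.0062]
```

Unmoved. Pick it.

>>> carry_out --pt "0.009 0.005 0.05 0 0 -0.006" --pt "0.009 0.005 0.095 0 0 -0.006" --pt "0.009 0.005 0.12 0 0 -0.006" --pt "0.009 0.005 0.125 0 0 -0.006" --pt "0.009 0.005 0.125 0 0 -0.006"

```text
clock: 16.5
tool_pos: [0.5211, 0.1643, 0.0335]
orientation: [-180.0, 0.0, -176.0]
force: [-0.3, 0.1, 0.1]
opening: 0.0879
gripper_force: 0.0
```

>>> carry_out --pt "0 0 0 0 0 0" --pt "0 0 0 0 0 0" --pt "0 0 0 0 0 0" --pt "0 0 0 0 0 0" --pt "0 0 0 0 0 0" --pt "0 0 0 0 0 0" --pt "0 0 0 0 0 0" --grip -1

```text
clock: 17.38
tool_pos: [0.5206, 0.1645, 0.0331]
orientation: [-180.0, -0.0, -175.9]
force: [-0.1, -0.1, 2.4]
opening: 0.0403
gripper_force: 30.0
```

>>> carry_out --pt "0 0 -0.02 0 0 0" --pt "0 0 -0.05 0 0 0" --pt "0 0 -0.08 0 0 0" --pt "0 0 -0.1 0 0 0" --pt "0 0 -0.1 0 0 0"

```text
clock: 18.0
tool_pos: [0.5213, 0.1651, 0.1343]
orientation: [179.9, 0.1, -175.9]
force: [0.3, -0.0, -0.2]
opening: 0.0405
gripper_force: 30.0
```

```bash
python3 - <<'E'
from h import *
o=telemetry.get_obs();print(o['tool_pos'],o['force'],goto((.5976,-.0443,.13),(180,0,-178.4)))
E
```

```text
[0.52129971 0.16509879 0.13434438] [ 0.34740726 -0.04249879 -0.22630675] [-0.0613 -0.2143  0.0042  0.0016  0.0024  0.043 ]
```

>>> carry_out --pt "-0.012 -0.04 0 0 0 0.01" --pt "-0.025 -0.085 0 0 0 0.02" --pt "-0.037 -0.13 0 0 0 0.043" --pt "-0.05 -0.175 0 0 0 0.043" --pt "-0.061 -0.213 0.01 0 0 0.043" --pt "-0.061 -0.214 0.05 0 0 0.043" --pt "-0.061 -0.214 0.05 0 0 0.043"

```text
clock: 18.88
tool_pos: [0.5934, -0.0456, 0.079]
orientation: [-180.0, -0.5, -178.5]
force: [-0.2, 0.0, -1.0]
opening: 0.0405
gripper_force: 30.0
```

```bash
python3 - <<'E'
from h import *
o=telemetry.get_obs();print(o['force'],o['gripper_force'],goto((.5976,-.0443,.059),(180,0,-178.4)))
im,E=snap('wrist','pics/w8.png');t,_=snap('top')
cv2.imwrite('pics/c8.png',np.hstack([im,cv2.copyMakeBorder(t[150:320,190:430],0,250,0,0,0)]))
E
```

```text
[-0.22645085  0.03792113 -1.03128004] 29.999686321243644 [-0.0044  0.0012  0.02   -0.0009 -0.0081 -0.0021]
```

View pics/c8.png

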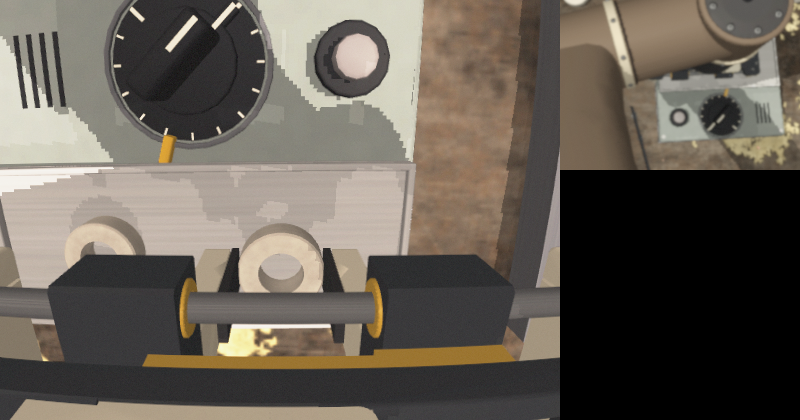

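The second collar is held at (281,270). The first is in the tray at (105,245). Lower and release.

>>> carry_out --pt "-0.002 0 0.01 0 0 0" --pt "-0.002 0 0.017 0 0 0" --pt "-0.002 0 0.02 0 0 0" --pt "-0.002 0 0.021 0 0 0" --pt "-0.002 0 0.021 0 0 0"

```text
clock: 19.6
tool_pos: [0.5986, -0.0445, 0.0622]
orientation: [-180.0, 0.0, -178.4]
force: [-0.5, 0.5, -1.3]
opening: 0.0406
gripper_force: 30.0
```

>>> carry_out --pt "0 0 0.002 0 0 0" --pt "0 0 0.0035 0 0 0" --pt "0 0 0.0045 0 0 0" --pt "0 0 0.0045 0 0 0"

```text
clock: 20.1
tool_pos: [0.5987, -0.0445, 0.059]
orientation: [-180.0, 0.0, -178.4]
force: [-4.4, 1.4, 11.9]
opening: 0.04
gripper_force: 30.0
```

>>> carry_out --pt "0 0 -0.0005 0 0 0" --pt "0 0 -0.0005 0 0 0" --pt "0 0 -0.0005 0 0 0" --pt "0 0 -0.0005 0 0 0" --pt "0 0 -0.03 0 0 0" --pt "0 0 -0.07 0 0 0" --pt "0 0 -0.1 0 0 0" --pt "0 0 -0.12 0 0 0" --grip 0.4

```text
clock: 21.1
tool_pos: [0.599, -0.0445, 0.1792]
orientation: [180.0, 0.1, -178.4]
force: [-0.3, -0.3, 0.5]
opening: 0.0615
gripper_force: 0.0
```

>>> carry_out --pt "0.0 -0.02 0 0 0 0" --pt "0.0 -0.04 0 0 0 0" --pt "0.0 -0.04 0 0 0 0"

```text
clock: 21.48
tool_pos: [0.5989, -0.0866, 0.1762]
orientation: [-180.0, -0.1, -178.5]
force: [0.4, 0.1, 0.8]
opening: 0.0616
gripper_force: 0.0
```

```bash
python3 - <<'E'
from h import *
im,E=snap('wrist','pics/w9.png')
t,_=snap('top')
cv2.imwrite('pics/c9.png',np.hstack([im,cv2.copyMakeBorder(t[150:320,190:430],0,250,0,0,0)]))
o=telemetry.get_obs();print(o['clock'],o['tool_pos'],o['orientation'],o['joint_pos'])
E
```

```text
21.575 [ 0.59916639 -0.08543321  0.17645625] [-1.79993665e+02 -1.02982320e-01 -1.78494012e+02] [ 1.03546914e+01  1.61921100e+01 -1.24199343e+01 -1.09037791e-02
 -6.14906873e+01 -9.88434845e+01]
```

View pics/c9.png

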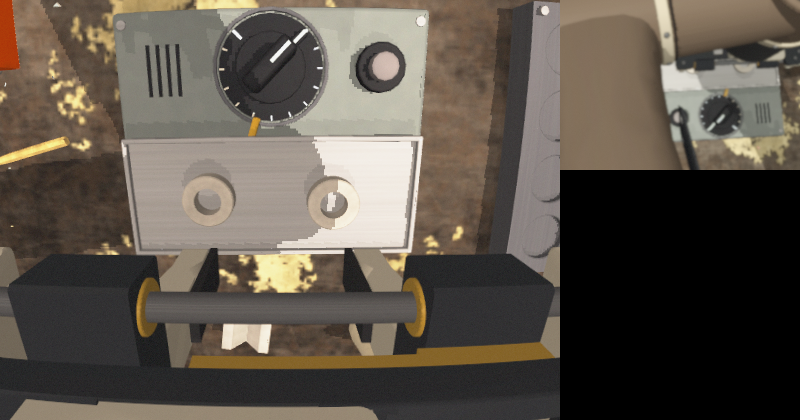

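Both collars lie flat at (209,201) and (333,203), and all the cavities are empty. On to the dial.

```bash
python3 - <<'E'
from h import *
print(goto((.4955,-.0975,.12),(180,0,-43.5)))
E
```

```text
[ 1.0380e-01 -9.3000e-03  5.6600e-02  2.1000e-03 -1.0000e-03 -2.3561e+00]
```

>>> carry_out --pt "0.01 -0.001 0 0 0 -0.18" --pt "0.025 -0.002 0 0 0 -0.36" --pt "0.04 -0.003 0 0 0 -0.54" --pt "0.055 -0.004 0 0 0 -0.72" --pt "0.07 -0.006 0 0 0 -0.9" --pt "0.085 -0.008 0 0 0 -1.08" --pt "0.1 -0.009 0 0 0 -1.26" --pt "0.104 -0.009 0 0 0 -1.44" --grip 0

```text
clock: 22.58
tool_pos: [0.495, -0.0964, 0.1773]
orientation: [180.0, 0.0, -95.6]
force: [-0.5, 0.1, -0.0]
opening: 0.0436
gripper_force: 0.0
```

>>> carry_out --pt "0 0 0.01 0 0 -0.18" --pt "0 0 0.025 0 0 -0.36" --pt "0 0 0.04 0 0 -0.54" --pt "0 0 0.05 0 0 -0.72" --pt "0 0 0.055 0 0 -0.9" --pt "0 0 0.055 0 0 -0.92" --pt "0 0 0.055 0 0 -0.92"

```text
clock: 23.45
tool_pos: [0.4961, -0.0963, 0.1226]
orientation: [180.0, -0.0, -43.4]
force: [0.4, -0.2, 0.3]
opening: 0.0436
gripper_force: 0.0
```

```bash
python3 - <<'E'
from h import *
im,E=snap('wrist','pics/w10.png')
o=telemetry.get_obs();print(o['clock'],o['tool_pos'],o['orientation'],o['joint_pos'])
print(goto((.4955,-.0975,.054),(180,0,-43.5)))
E
```

```text
23.5 [ 0.49613003 -0.09632942  0.12274229] [-1.79989943e+02 -1.08322881e-02 -4.33589240e+01] [ 1.13175387e+01  1.01440566e+01 -2.86130014e+01  3.87766935e-03
 -5.12284734e+01  3.53211104e+01]
[ 0.0003  0.0013  0.0687 -0.0002 -0.0002  0.0025]
```

View pics/w10.png

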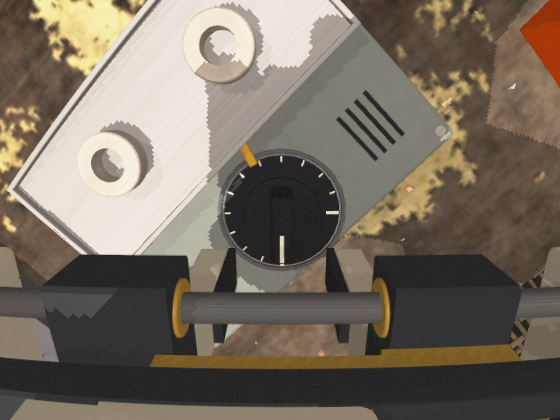

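The bar is aligned at x≈282, the ring centre is at (282,211), and the tab runs from about (244,147) to (253,165). I'll average the tab direction over the views.

```bash
python3 - <<'E'
from h import *
def ang(v): return np.degrees(np.arctan2(v[1],v[0]))
for f,c,box in[('w1',(277,196.5),(236,262,250,275)),('w3',(279.3,189),(165,190,212,240)),('w6',(350,64),(115,137,318,340)),('w10',(282,211),(138,170,236,260)),('w2',(281,211),(262,292,275,292))]:
  im,E=ld(f'pics/{f}.png');m=cv2.inRange(cv2.cvtColor(im,cv2.COLOR_BGR2HSV),(10,120,90),(30,255,255))
  k=np.zeros_like(m);k[box[0]:box[1],box[2]:box[3]]=m[box[0]:box[1],box[2]:box[3]];ys,xs=np.nonzero(k)
  P=np.array([onplane('wrist',E,(x,y),.047)[:2] for x,y in zip(xs,ys)]);mu=P.mean(0);w=np.linalg.svd(P-mu)[2][0];w*=np.sign(w[0])
  # dial ring centre: fit ring ellipse by rim pixels is given coarse; use .0445 plane
  cc=onplane('wrist',E,c,.0445)[:2]
  print(f,len(P),'tab',mu.round(4),'axis',ang(w).round(1),'ctr',cc.round(4),ang(mu-cc).round(1),np.linalg.norm(mu-cc).round(4),'vs(.4955,-.097)',ang(mu-[.4955,-.097]).round(1))
E
```

```text
w1 117 tab [ 0.5408 -0.1095] axis -16.2 ctr [ 0.494  -0.0971] -15.0 0.0484 vs(.4955,-.097) -15.5
w3 139 tab [ 0.5417 -0.1106] axis -17.4 ctr [ 0.4956 -0.0998] -13.1 0.0474 vs(.4955,-.097) -16.3
w6 181 tab [ 0.5419 -0.1101] axis -16.3 ctr [ 0.4966 -0.0976] -15.5 0.047 vs(.4955,-.097) -15.8
w10 214 tab [ 0.542  -0.1103] axis -17.8 ctr [ 0.498  -0.0995] -13.8 0.0454 vs(.4955,-.097) -16.0
w2 163 tab [ 0.5405 -0.1093] axis -17.9 ctr [ 0.4941 -0.0961] -15.8 0.0483 vs(.4955,-.097) -15.3
```

>>> carry_out --pt "0 0.001 0.04 0 0 0.003" --pt "0 0.001 0.068 0 0 0.003" --pt "0 0.001 0.068 0 0 0.003"

```text
clock: 23.88
tool_pos: [0.4939, -0.0973, 0.0532]
orientation: [179.8, 0.1, -43.5]
force: [0.1, -0.2, 0.3]
opening: 0.0438
gripper_force: 0.0
```

>>> carry_out --pt "0 0 0 0 0 0" --pt "0 0 0 0 0 0" --pt "0 0 0 0 0 0" --pt "0 0 0 0 0 0" --pt "0 0 0 0 0 0" --grip -1

```text
clock: 24.5
tool_pos: [0.496, -0.0969, 0.0553]
orientation: [-179.9, -0.1, -43.3]
force: [-1.4, 2.8, 6.2]
opening: 0.0134
gripper_force: 30.0
```

>>> carry_out --pt "0 0 0 0 0 0.16" --pt "0 0 0 0 0 0.32" --pt "0 0 0 0 0 0.48" --pt "0 0 0 0 0 0.64" --pt "0 0 0 0 0 0.8" --pt "0 0 0 0 0 0.96" --pt "0 0 0 0 0 1.12" --pt "0 0 0 0 0 1.28"

```text
clock: 25.5
tool_pos: [0.4969, -0.0967, 0.0553]
orientation: [-179.9, 0.1, -117.0]
force: [2.8, 2.4, 2.5]
opening: 0.0132
gripper_force: 30.0
```

>>> carry_out --pt "0 0 0 0 0 0.18" --pt "0 0 0 0 0 0.36" --pt "0 0 0 0 0 0.54" --pt "0 0 0 0 0 0.72" --pt "0 0 0 0 0 0.9" --pt "0 0 0 0 0 1.08" --pt "0 0 0 0 0 1.22" --pt "0 0 0 0 0 1.32"

```text
clock: 26.5
tool_pos: [0.4973, -0.0975, 0.0553]
orientation: [180.0, 0.2, 167.5]
force: [5.0, -3.9, 0.4]
opening: 0.014
gripper_force: 30.0
```

>>> carry_out --pt "0 0 0 0 0 0.055" --pt "0 0 0 0 0 0.055" --pt "0 0 0 0 0 0.055"

```text
clock: 26.88
tool_pos: [0.4973, -0.0975, 0.0554]
orientation: [180.0, 0.2, 164.6]
force: [4.3, -4.2, -0.4]
opening: 0.0135
gripper_force: 30.0
```

>>> carry_out --pt "0 0 0 0 0 0" --pt "0 0 0 0 0 0" --pt "0 0 0 0 0 0" --pt "0 0 -0.03 0 0 0" --pt "-0.01 0 -0.06 0 0 0" --pt "-0.02 0 -0.06 0 0 0" --pt "-0.02 0 -0.06 0 0 0" --pt "-0.02 0 -0.06 0 0 0" --grip 0

```text
clock: 27.88
tool_pos: [0.5135, -0.1025, 0.1135]
orientation: [-180.0, -0.1, 164.5]
force: [-0.1, 0.3, 0.6]
opening: 0.0438
gripper_force: 0.0
```

```bash
python3 - <<'E'
from h import *
im,E=snap('wrist','pics/w11.png')
o=telemetry.get_obs();print(o['clock'],o['tool_pos'],o['orientation'])
cv2.imwrite('pics/w11c.png',cv2.resize(im[130:290,190:390],None,fx=3.75,fy=3.75,interpolation=cv2.INTER_CUBIC))
E
```

```text
27.925 [ 0.51356813 -0.10251279  0.11357064] [-1.79961075e+02 -1.12099127e-01  1.64508834e+02]
```

View pics/w11c.png

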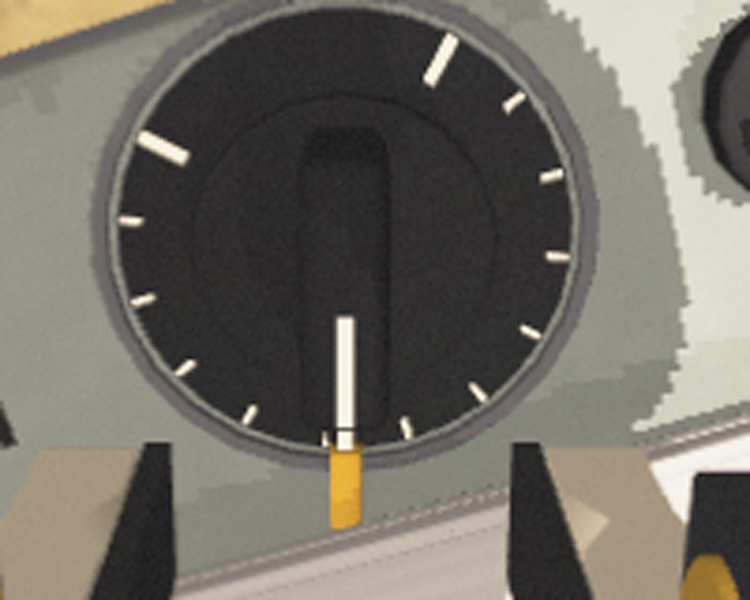

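The pointer's white line and the tab are in line, both at x≈345 in the crop, so the dial is set. Next, the button.

```bash
python3 - <<'E'
from h import *
print(goto((.4932,-.0133,.12),(180,0,164.5)),goto((.4932,-.0133,.068),(180,0,164.5)))
E
```

```text
[ 0.0435  0.0805 -0.0064 -0.0007 -0.002   0.0002] [ 0.0434  0.0806  0.0456 -0.0007 -0.002   0.0002]
```

>>> carry_out --pt "0.01 0.02 -0.007 0 0 0" --pt "0.025 0.045 -0.007 0 0 0" --pt "0.0435 0.0805 -0.007 0 0 0" --pt "0.0435 0.0805 -0.007 0 0 0" --pt "0.0435 0.0805 0.02 0 0 0" --pt "0.0435 0.0805 0.043 0 0 0" --pt "0.0435 0.0805 0.043 0 0 0" --grip -1

```text
clock: 28.8
tool_pos: [0.4925, -0.0142, 0.0699]
orientation: [-179.9, -0.2, 164.5]
force: [-0.5, -0.3, 0.4]
opening: 0.0002
gripper_force: 0.0
```

>>> carry_out --pt "0 0 0.004 0 0 0" --pt "0 0 0.008 0 0 0" --pt "0 0 0.011 0 0 0" --pt "0 0 0.011 0 0 0"

```text
clock: 29.3
tool_pos: [0.4945, -0.0133, 0.0609]
orientation: [180.0, 0.0, 164.5]
force: [-0.1, -0.4, 2.9]
opening: 0.0006
gripper_force: 1.1
```

>>> carry_out --pt "0 0 0.003 0 0 0" --pt "0 0 0.0055 0 0 0" --pt "0 0 0.0065 0 0 0" --pt "0 0 0.0065 0 0 0"

```text
clock: 29.8
tool_pos: [0.4946, -0.0133, 0.0559]
orientation: [180.0, 0.1, 164.6]
force: [-6.9, 0.3, 24.7]
opening: 0.0004
gripper_force: 12.3
```

Bottomed out: 24.7 N after 6 mm of travel. Let go and withdraw.

>>> carry_out --pt "0 0 0 0 0 0" --pt "0 0 -0.015 0 0 0" --pt "0 0 -0.05 0 0 0" --pt "0.01 0.01 -0.09 0 0 0" --pt "0 0 -0.12 0 0 0" --pt "-0.04 -0.03 -0.12 0 0 0" --pt "-0.05 -0.03 -0.12 0 0 0" --pt "-0.05 -0.03 -0.12 0 0 0"

```text
clock: 30.8
tool_pos: [0.5341, -0.0557, 0.1731]
orientation: [-180.0, -0.1, 164.4]
force: [0.0, -0.2, -0.5]
opening: 0.0006
gripper_force: 0.0
```

```bash
python3 - <<'E'
from h import *
im,E=snap('wrist','pics/w12.png')
o=telemetry.get_obs();print(o['clock'],o['tool_pos'],o['force'])
E
```

```text
30.85 [ 0.5336438  -0.05539917  0.17318475] [-0.16763389  0.896076    0.2289323 ]
```

View pics/w12.png

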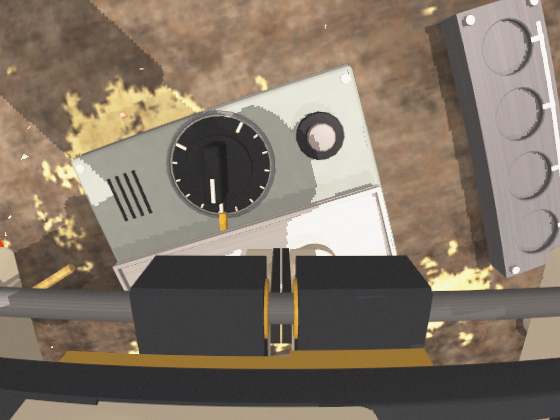

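The button has sprung back at (321,137), the pointer at (222,205) is still at the tab, and the mould is empty. I'll check numerically that the collars are still in the tray, from the earlier viewpoint.

```bash
python3 - <<'E'
from h import *
print(goto((.599,-.0854,.1765),(180,0,-178.5)))
E
```

```text
[-7.100e-02 -1.140e-02 -3.400e-03 -2.000e-04 -1.700e-03 -2.971e-01]
```

>>> carry_out --pt "-0.02 -0.003 -0.003 0 0 -0.1" --pt "-0.045 -0.007 -0.003 0 0 -0.2" --pt "-0.071 -0.0115 -0.003 0 0 -0.297" --pt "-0.071 -0.0115 -0.003 0 0 -0.297" --pt "-0.071 -0.0115 -0.003 0 0 -0.297"

```text
clock: 31.48
tool_pos: [0.5987, -0.0849, 0.1766]
orientation: [180.0, -0.1, -178.5]
force: [-0.4, -0.0, 0.2]
opening: 0.0007
gripper_force: 0.0
```

```bash
python3 - <<'E'
from h import *
b,E=snap('wrist','pics/w13.png');a,_=ld('pics/w9.png')
for n,(x0,y0,x1,y1) in {'c1':(178,170,240,232),'c2':(302,172,364,234)}.items():
  t=a[y0:y1,x0:x1]; r=cv2.matchTemplate(b[140:250,120:420],t,cv2.TM_CCOEFF_NORMED);_,s,_,l=cv2.minMaxLoc(r);print(n,s,(l[0]+120-x0,l[1]+140-y0))
E
```

```text
c1 0.24675869941711426 (16, -5)
c2 0.973697304725647 (-2, 0)
```

The c1 template doesn't match, so that collar may have been knocked. I'll search the frame by circle detection.

```bash
python3 - <<'E'
from h import *
def circ(n,im,E,z,rmin,rmax,roi=None,p2=28):
  g=cv2.medianBlur(cv2.cvtColor(im,cv2.COLOR_BGR2GRAY),3)
  c=cv2.HoughCircles(g,cv2.HOUGH_GRADIENT,1,25,param1=80,param2=p2,minRadius=rmin,maxRadius=rmax)
  return [] if c is None else c[0]
for f in('w9','w13'):
  im,E=ld(f'pics/{f}.png')
  print(f)
  for u,v,r in circ('wrist',im,E,.065,20,32,p2=22):
    if v<265: print((u,v,r),onplane('wrist',E,(u,v),.065).round(4))
a,_=ld('pics/w9.png');b,_=ld('pics/w13.png')
g=lambda i:cv2.resize(cv2.cvtColor(i[130:262,110:430],cv2.COLOR_BGR2GRAY),(64,22),interpolation=cv2.INTER_AREA)
for i in(a,b):
  print('\n'.join(''.join(' .:-=+*#%@'[min(9,p//26)] for p in r) for r in g(i)));print()
E
```

```text
w9
(np.float32(381.5), np.float32(65.5), np.float32(24.3)) [ 0.4941 -0.0166  0.065 ]
(np.float32(207.5), np.float32(199.5), np.float32(25.1)) [ 0.5981 -0.1446  0.065 ]
(np.float32(332.5), np.float32(202.5), np.float32(26.8)) [ 0.5981 -0.0457  0.065 ]
w13
(np.float32(380.5), np.float32(68.5), np.float32(27.5)) [ 0.4961 -0.0154  0.065 ]
(np.float32(211.5), np.float32(225.5), np.float32(25.7)) [ 0.62   -0.1405  0.065 ]
(np.float32(328.5), np.float32(201.5), np.float32(25.2)) [ 0.5973 -0.0471  0.065 ]
-::=========================+========+************************==
---+++++++++++++++++++++++++++++++++++++*%%%%%%%%%%%%%%###%%%%*=
--*+++++++++++++++++++++++++++++++++++++*%%@@@@@@@@@@@@@@@@@***-
--*+********+*+++++++++++++++++++*+******#@@@@@@@@@@@@@@@@@@#**=
::==***************+**********************%@@@@@@@@@@@@@@@@@#*+=
.:-=+***********+++++++++++++++***********#%@@@@@@@@@@@@@@@@*#+=
.::++**********++++++++++++++++++++++++++++%%%%@@@@@@@@@@@@@*%=-
:::+=*********++++++==++***************++++###%%@@@@@@@@@@@@+%--
:::+=*********++******==+**************+++++**##%@@@@@@@@@@%+#==
:::==*******
[... 1563 characters left out ...]
**++++++++**************+*#*+%#++@@@@@@@@@@@@+%==-
:::==**********++++++===+*************+***+%#+=%@@@@@@@@@@%+#---
:::-=**********++*#*#**==*****************=*++*@@@@@@@@@@@%+#===
:::-++******************=+*****************++*@@@@@@@@@@@@%+#===
::::++************++*+***=***************####@@@@@@@@@@@@@%**---
::::+=***********+=++++**+***************#%#%@%%%@@@@@@@@@%*+---
::--==***********+-=+++**+**************#%%%%%%%%%%%%%%@@@#*+--=
::=+==************+=++****++*+++**##%%%%%%%%%%%%%%%%%%%%%%*#=-+#
-::===+++++++++++*******++++++++++**#########*############+%=--+
#=::-++++++++++++++******+++++++-.-:+++++*****************#*---+
%%-------......................=-.-.+:.....................:+=-+
```

Collar 1 was knocked about 22 mm towards the far lip, to (0.620,−0.1405). That should still be inside the tray. A second view will show whether it lies flat.

>>> carry_out --pt "-0.02 -0.02 0 0 0 0" --pt "-0.045 -0.055 0 0 0 0" --pt "-0.045 -0.055 0 0 0 0" --pt "-0.045 -0.055 0 0 0 0"

```text
clock: 32.02
tool_pos: [0.6453, -0.1389, 0.177]
orientation: [180.0, -0.0, -178.5]
force: [-0.1, -0.2, -0.0]
opening: 0.0005
gripper_force: 0.0
```

```bash
python3 - <<'E'
from h import *
im,E=snap('wrist','pics/w14.png');im1,E1=ld('pics/w13.png')
g=cv2.medianBlur(cv2.cvtColor(im,cv2.COLOR_BGR2GRAY),3)
for u,v,r in cv2.HoughCircles(g,cv2.HOUGH_GRADIENT,1,25,param1=80,param2=22,minRadius=20,maxRadius=32)[0]:
  if v<265: print((u,v,r),onplane('wrist',E,(u,v),.065).round(4),tri(ray('wrist',E,(u,v)),ray('wrist',E1,(211.5,225.5))),tri(ray('wrist',E,(u,v)),ray('wrist',E1,(328.5,201.5))))
i=cv2.cvtColor(im[120:262,200:470],cv2.COLOR_BGR2GRAY)
print('\n'.join(''.join(' .:-=+*#%@'[max(0,min(9,int((p-100)//14)))] for p in r) for r in cv2.resize(i,(108,32),interpolation=cv2.INTER_AREA).astype(int)))
# lip lines: vertical brightness profile through clear tray column
E
```

```text
(np.float32(277.5), np.float32(172.5), np.float32(26.7)) [ 0.6219 -0.142   0.065 ] (array([ 0.62365134, -0.14217493,  0.05570652]), np.float64(0.0003691404224608568)) (array([ 0.50359768, -0.1255215 ,  0.49382381]), np.float64(0.06561227196444007))
(np.float32(403.5), np.float32(148.5), np.float32(25.7)) [ 0.6003 -0.0459  0.065 ] (array([ 0.57135844, -0.10610181,  0.22152426]), np.float64(0.01987998348864095)) (array([ 0.59957492, -0.04566052,  0.06152714]), np.float64(0.002926995274274868))
(np.float32(452.5), np.float32(8.5), np.float32(24.5)) [ 0.4983 -0.0202  0.065 ] (array([ 0.54754458, -0.10418907,  0.25524669]), np.float64(0.00398119426637341)) (array([ 0.54397601, -0.08180229,  0.22747311]), np.float64(0.023704006813576116))
================-========@@@@@@@@@@@@@@@@@@@@@@@@@@@@@@@@@@@@@@@@@@@@@%%#======+*#%@@@@@@@@@@@@@@@@@@@@@@@@@
=========================*@@@@@@@@@@@@@@@@@@@@@@@@@@@@@@@@@@@@@@@@@@@%*=::.:+%@@@@@@@@@@@@@@@@@@@@@@@@@@@@@@
=========================*@@@@@@@@@@@@@@@@@@@@@@@@@@@@@@@@@@@@@@@@@@*-::..+@@@@@@@@@@@@@@@@@@@@@@@@@@@@@@@@@
========================--=%%%
[... 2430 characters left out ...]
     :                   .-.   :+-=+#*-    .*%
                                ::-         =%@@*%@@@@%%###%*  .:+#*.                   :+:    :===++:  :+%@
                                :=-     -:-+#%%*=%@@@%%%%%%%#+=+ .:                      -=-  .+-  +#  .+#%@
                                          +*%##*-*%@@@%%%%%#-:+#+.                            .=***%#++#%%@@
                   ::::.:....       ......::::-.   +@@%%%%#-   .                               +%%@%%##=+@@@
                           :.       ::             .--::----:.                                 =%%%%%%%#@@@@
                           :.       ::                                                         =#%#%@%%%@@@@
```

Collar 1 still lies flat and wholly inside the tray: its outer edge is about 41 mm from the tray centre, against 46 mm to the lip. Handing in.

```bash
python3 -c "
from plant import workorder;print(workorder.close_job())"
```

```text
the job is handed in; nothing more can be done
None
```

I handed the job in at about 32 s on the robot's clock, all steps done in order: dial to off, both collars (only two were in the mould) flat in the tray, dial at the set tab, start button pressed fully and released. One collar was knocked about 22 mm once in the tray; the last two views show it still inside and apparently flat, so I left it there.

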